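Open the pressed-bowl mould: crack the last stuck clamp and take off the lid

ROBOT

A 6-joint arm with a two-finger parallel gripper is mounted at the origin on the work surface. World frame = base frame: x ahead of the robot, y to its left, z up, the work surface at z = 0. Lengths are in mm, angles in rad, forces in N, time in s.
With the tool pointing down it reaches from about 350 to 775 mm from the base axis. Payload 7.3 kg.
Tool frame: the origin (TCP) lies midway between the tips of the shut fingers; the grasp point (between the pads) lies 19 mm behind it; x points along the fingers, y is the direction in which the jaws open and shut, and the axes are right-handed (so a half turn about x gives the same grasp; the last joint's range is limited). The gripper opens to 92 mm and grips with 3 to 60 N. Pads are 19 mm wide; open, the fingers measure 130 mm over their backs; the gripper's body (75 mm by 190 mm) begins 47 mm behind the grasp point.
Start: joints at [0.97, 0.342, 1.524, -0, 1.275, -0.146], TCP at [230.612, 471.66, 226.741] pointing down, gripper open.
Joint ranges: [-2.53, 2.53], [-0.77, 2.02], [0.04, 2.7], [-1, 4.14], [0.28, 2.66], [-3.11, 3.11]. Speed limits (rad/s): [2.57, 2.57, 3.14, 3.14, 3.14, 3.14].

INTERFACE

Orientations are given as [roll, pitch, yaw] about the fixed x, y, z axes, in that order (R = Rz(yaw) Ry(pitch) Rx(roll)).
In Python, from plant import bot gives the robot as it stands. The module is installed in compiled form; this text tells all that it offers.
- The arm moves only by the shell command python3 -m handwheel 'ROWS' [OPENING]. ROWS is JSON, a list that holds one entry, the list of rows, each a list of 4 numbers: the shift along the tool's x, y, z in cm, then the turn about the tool's x in rad. A call has 1 to 8 rows; each row shifts and turns the commanded pose from where the row before left it, along the tool's axes as they then stand; what a row does not reach is not made up. A row lasts 1/12 s, in which the tool goes at most 41.7 mm and 7.16 degrees, less where a joint would pass 70% of its speed; a pose out of reach is approached as far as the arm can. A call is refused whole if a number of a shift passes 4.17 or a number of a turn 0.125, either way. A call with a gripper value outside its range is refused whole. OPENING is the opening, from 0 (shut) to 1 (fully open), set as the call begins (- or left out, the last holds). The fingers move at their own pace and stop on an object; the grip force is fixed at half the most. Time passes only in rows, so rows that do not move let the fingers close. It gives the time, the measured TCP pose, the force and the opening at its end, in the units of the state.
- bot.get_obs(): the state, without advancing time (a new reading comes with each control period).
- bot.capture(name): name is "side" or "top"; returns (picture, depth): 420x560x3 uint8, red, green, blue; 420x560 float32, mm along the optical axis (not along the pixel's ray), 0 where there is no reading.
- bot.camera_model(name): a dict with "fx", "fy", "cx", "cy" (pixels), "dist_coeffs" ([k1, k2, p1, p2, k3] as OpenCV has them; the pictures are not rectified), "position" and "rotation" of the camera in the world. Camera axes: x right, y down, z forward; pixel columns grow to the right and rows downward; lengths in mm; the calibration is good to about 2 mm. A picture is of the moment at which its call begins. camera_model takes no time and is no camera call.
- bot.close_job(): hands the job in, once; it reports no verdict.
Trained networks look in the newest picture that a camera, given by its name, has taken for a name from the list of things; names that differ only in an ending like _2 or _b are one class to them, and where a whole thing is asked for, a point or a joint stands for the part that bears it (a point fixed in the world has none). Each returns a list of dicts, best first, with "conf" (0 to 1); they miss things now and then, are a little off and sometimes report something else, mostly with a low value. They report only what shows in the picture. A call takes as long as a camera call.
- bot.find_in(camera, label): "bbox" ([left, top, width, height] in pixels, round what is visible of it).
- bot.spot_point(camera, label): "point" ([column, row] in pixels: a listed point, or the origin of a listed thing).
The state is a dict: "time": time; "joint_positions": joint angles; "dq": joint speeds; "tau": joint torques, N m; "tool_pos": TCP position; "tcp_rot": TCP orientation; "contact_force": force on the tool from outside, world axes, zero at the start; "moment": the same for the moment, N m; "grip_width": finger opening in mm.
Only numpy, scipy, OpenCV 4.12 (cv2) and the standard library are available. Lean on these libraries where they do the work, as an engineer would, in place of code of your own. Each camera call takes 0.05 s, during which the arm holds its last target.

TASK

The bowl mould has cooled and two of its three swing clamps are open already; the third is stuck with old plastic. Break its red knob loose with a short firm twist anticlockwise, then swing the clamp freely round until you feel it just come up against its soft rubber stop pin, easing it on gently without forcing the pin. Then lift the lid straight off by its handle and lay it gently, handle up, in the middle of the cork-faced rest, leaving the clamp swung open and everything else alone.

Things in the scene. Friction and masses are not known exactly. Their poses are not given: they have to be found in the camera images.
- mould: Aluminium mould bolted to the bench: hexagonal base plate 250 mm across flats, 12 mm thick, under a hexagonal tub 140 mm across flats, rim 60 mm above the bench. Three grey clamp pillars (50 mm across, 71 mm high) stand 96 mm from its centre, at its own +x (the stuck clamp) and 120 degrees either side (two like it, already open). Origin: centre of the underside, on the bench, z up
- clamp_knob (a point): Centre of the stuck clamp's red bar knob, half-way up it, on the clamp's vertical turning axis, 106 mm above the bench. The bar is 60 mm long along this point's x axis, 14 mm thick along y and 28 mm tall (92 to 120 mm above the bench), flat-sided. Below it a black hub 30 mm across, then the steel dog. A light grip (20 N) slips on the bar while the clamp is stuck
- dog_tip (a point): Middle of the tip of the stuck clamp's dog, on its underside: a flat steel bar 18 mm wide and 10 mm thick (72 to 82 mm above the bench), turning with the knob, its tip 48 mm from the axis on the knob's -x side. While shut it overhangs the lid by 22 mm with 1.5 mm of air and holds it in; x axis as the knob's
- clamp (a joint): Angle of the stuck clamp, rad: 0 to 0.1 when shut, growing anticlockwise seen from above (opening). Up to about 0.4 it is stuck and takes a twist of about 0.7 N m; then it turns with about 0.03 N m and stays where it is left. The dog is clear of the lid above 1.25 and meets its stop pin somewhere between 1.32 and 1.78, which differs each time
- pillar_top (a point): Fixed point on the stuck clamp's axis at the top of its pillar, 71 mm above the bench; axes as the mould's. The stop pin, 12 mm thick, rubber-sleeved, 80 mm high, stands on the base plate 37 mm from this axis and is met by the dog's side 34 mm from the axis. It yields about 1 mm for 5 N (0.17 N m on the knob); over 10 N is forcing it
- lid_handle (a point): Middle of the loose lid's black bar handle, where to grip it, 100 mm above the bench while the lid is on. The bar is round, 12 mm thick, 68 mm long along this point's y axis, on two legs at its ends, its centre line 30 mm above the lid's top face. z points up out of the lid
- lid_foot (a point): Centre of the underside of the lid's spigot, 48 mm below the handle's middle. The lid is an aluminium hexagon 140 mm across flats, 10 mm thick, about 0.6 kg; its hexagonal spigot, 8 mm deep and 108 mm across flats, hangs in the tub with 2 mm of play all round
- rest_top (a point): Centre of the top face, 18 mm above the bench, of the fixed square wooden lid rest, 200 x 200 mm, with a cork face

How it is judged:
By the outcome, as a careful person would: the job done as asked, in the order asked, and still so for the second after the job is handed in, with the robot touching nothing.
It also fails if it takes over 61 s, if anything falls off the work surface, if the arm or the gripper's body presses on something with over 40 N, if the wrist force passes 120 N, or if a joint passes its speed limit or range.

## Working session

There is one attempt and no reset: what is moved stays moved. The work goes in short steps, Python scripts to look and compute and a shell command to move; the robot and the scene stay as the last step left them, time stands still between calls to the robot, and variables do not carry over. Pictures are saved under pics/ and viewed, and the job is handed in when it is done.

```bash
mkdir -p pics; ls; cat > h.py <<'E'
import numpy as np, cv2
from plant import bot
from scipy.spatial.transform import Rotation as R
def save(cam,name):
    p,d=bot.capture(cam); cv2.imwrite(f'pics/{name}.png',p[:,:,::-1]); np.save(f'pics/{name}.npy',d); return p,d
def ray(cam,uv):
    m=bot.camera_model(cam)
    K=np.array([[m['fx'],0,m['cx']],[0,m['fy'],m['cy']],[0,0,1]])
    n=cv2.undistortPoints(np.array(uv,float).reshape(-1,1,2),K,np.array(m['dist_coeffs'])).reshape(-1,2)
    r=np.array(m['rotation'])
    if r.shape!=(3,3): r=R.from_euler('xyz',r).as_matrix()
    return np.array(m['position']),np.c_[n,np.ones(len(n))]@r.T
def atz(cam,uv,z):
    o,d=ray(cam,uv); return o+d*((z-o[2])/d[:,2])[:,None]
def atd(cam,uv,dep):
    o,d=ray(cam,uv); return o+d*np.atleast_1d(dep)[:,None]
def proj(cam,P):
    m=bot.camera_model(cam)
    K=np.array([[m['fx'],0,m['cx']],[0,m['fy'],m['cy']],[0,0,1]])
    r=np.array(m['rotation'])
    if r.shape!=(3,3): r=R.from_euler('xyz',r).as_matrix()
    t=-r.T@np.array(m['position'])
    return cv2.projectPoints(np.array(P,float).reshape(-1,1,3),cv2.Rodrigues(r.T)[0],t,K,np.array(m['dist_coeffs']))[0].reshape(-1,2)
E
python3 - <<'E'
from h import *
for c in('side','top'):
    print(bot.camera_model(c)); save(c,c+'0')
H=dict(clamp_knob=106,dog_tip=72,pillar_top=71,lid_handle=100,lid_foot=52,rest_top=18,mould=0)
for c in('side','top'):
  for n,z in H.items():
    for q in bot.spot_point(c,n)[:2]: print(c,n,q['conf'],np.round(q['point'],1),atz(c,[q['point']],z).round(1))
print(bot.get_obs())
E
```

```text
pics
{'fx': 446.3508146578841, 'fy': 446.3508146578841, 'cx': 275.906264487491, 'cy': 213.06021499565554, 'dist_coeffs': array([-0.06873631,  0.        ,  0.        ,  0.        ,  0.        ]), 'position': array([ 171.78887462, -470.98323183,  438.2310564 ]), 'rotation': array([-2.0964434 , -0.02234198, -0.64937321])}
{'fx': 396.0147884435046, 'fy': 396.0147884435046, 'cx': 278.7374528822582, 'cy': 205.71332991254945, 'dist_coeffs': array([-0.11782267,  0.        ,  0.        ,  0.        ,  0.        ]), 'position': array([423.23440517,  -7.85718792, 734.25513315]), 'rotation': array([-2.95666731,  0.03190416, -1.56546265])}
side clamp_knob 0.55 [257.1 164.2] [[603.5 142.2 106. ]]
side dog_tip 0.62 [230.3 187.1] [[549.1 149.1  72. ]]
side pillar_top 0.7 [254.1 185.6] [[589.1 131.1  71. ]]
side lid_handle 0.96 [198.3 178. ] [[493.3 163.  100. ]]
side lid_foot 0.94 [205.6 198.3] [[508.9 170.3  52. ]]
side rest_top 0.79 [327.9 328.2] [[ 491.6 -177.8   18. ]]
side mould 0.6 [205.1 226.3] [[499.4 161.3   0. ]]
top clamp_knob 0.93 [206.4 173.6] [[594.9 133.1 106. ]]
top dog_tip 0.62 [197
[... 256 characters left out ...]
rest_top 0.73 [389.7 243.2] [[ 488.  -185.8   18. ]]
{'time': 0.8, 'joint_positions': array([ 9.69961238e-01,  3.42001397e-01,  1.52410601e+00, -9.58581400e-06,
        1.27536602e+00, -1.45990785e-01]), 'dq': array([-0.00159279, -0.00036317,  0.00061182, -0.00170121, -0.00279072,
        0.001244  ]), 'tau': array([-2.24408628e-03, -4.31094003e+01, -2.44470924e+01,  7.16417120e-02,
        4.82357014e-02, -4.60453734e-06]), 'tool_pos': array([230.6376836 , 471.65558061, 226.73768113]), 'tcp_rot': array([1.34803822, 1.57067675, 0.89319671]), 'contact_force': array([-0.17975285,  0.06609837,  0.11963698]), 'moment': array([0.02451731, 0.03879701, 0.0269511 ]), 'grip_width': 91.77199633253686}
```

View pics/top0.png

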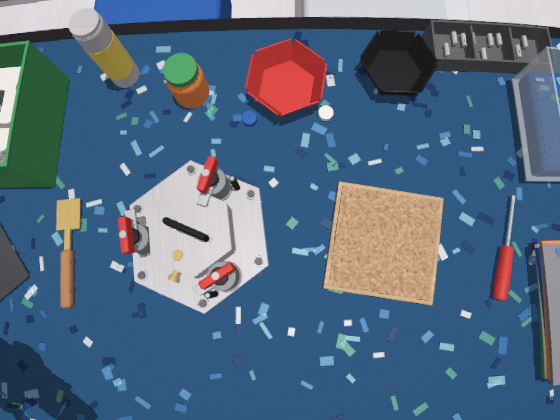

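View pics/side0.png

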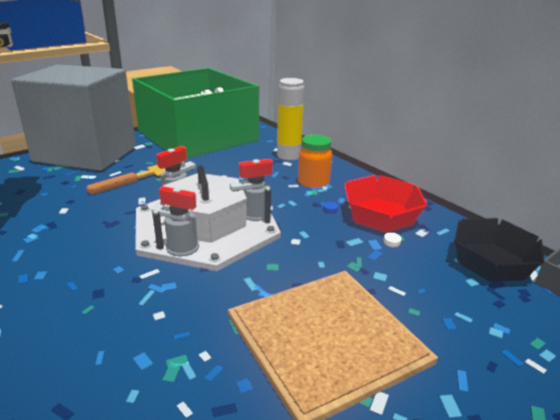

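The top picture shows the stuck clamp's knob at about (207,174) with its dog pointing to the lid, the handle at (186,229) and the rest at (385,243). Now I'll measure more precisely.

```bash
cat > meas.py <<'E'
from h import *
def cloud(cam,p,d):
    v,u=np.mgrid[0:420,0:560]; ok=(d>0).ravel()
    uv=np.c_[u.ravel(),v.ravel()][ok]; P=atd(cam,uv,d.ravel()[ok]); return uv,P,p.reshape(-1,3)[ok].astype(int)
def rect(P):
    c,s,a=cv2.minAreaRect(P[:,:2].astype(np.float32)); 
    return np.round(c,1),np.round(s,1),round(a,1)
E
python3 - <<'E'
from meas import *
for cam in('top','side'):
    p=cv2.imread(f'pics/{cam}0.png')[:,:,::-1]; d=np.load(f'pics/{cam}0.npy')
    uv,P,c=cloud(cam,p,d)
    red=(c[:,0]>130)&(c[:,1]<70)&(c[:,2]<70)&(P[:,2]>85)&(P[:,2]<135)
    m=np.zeros((420,560),np.uint8); m[uv[red,1],uv[red,0]]=1
    n,l,st,ce=cv2.connectedComponentsWithStats(m)
    for i in range(1,n):
        if st[i,4]<20: continue
        s=red&(l[uv[:,1],uv[:,0]]==i); Q=P[s]; t=Q[Q[:,2]>np.percentile(Q[:,2],90)-6]
        X=t[:,:2]-t[:,:2].mean(0); w,V=np.linalg.eigh(X.T@X)
        print(cam,'red',ce[i].round(),len(t),t.mean(0).round(1),np.percentile(Q[:,2],[5,50,95]).round(1),rect(t),'ang',np.degrees(np.arctan2(V[1,1],V[0,1])).round(1))
    h=(c.max(1)<60)&(P[:,2]>90)&(P[:,2]<112)&(abs(P[:,0]-500)<45)&(abs(P[:,1]-165)<45)
    t=P[h]; X=t[:,:2]-t[:,:2].mean(0); w,V=np.linalg.eigh(X.T@X)
    print(cam,'handle',len(t),t.mean(0).round(1),rect(t),'ang',np.degrees(np.arctan2(V[1,1],V[0,1])).round(1), np.percentile(t[:,2],[5,50,95]))
    k=(c[:,0]>c[:,2]+25)&(abs(P[:,2]-18)<8)&(abs(P[:,0]-490)<160)&(abs(P[:,1]+180)<160)
    print(cam,'rest',k.sum(),rect(P[k]),np.median(P[k],0))
    im=cv2.resize(p[130:330,90:290] if cam=='top' else p[130:280,120:290],None,fx=3.5,fy=3.5,interpolation=cv2.INTER_CUBIC); cv2.imwrite(f'pics/{cam}0z.png',im[:600,:800,::-1])
E
```

```text
top red [208. 178.] 67 [587.6 127.3 117.7] [107.6 117.2 119.7] (array([589.8, 127. ]), array([11.5, 57.2]), 62.4) ang 159.9
top red [127. 235.] 86 [489.5 257.5 116.5] [108.2 115.4 119.3] (array([492.5, 258.2]), array([58.6, 11.2]), 1.3) ang -171.6
top red [221. 276.] 51 [427.1 103.1 118.3] [106.4 118.3 120.2] (array([425.1, 105.1]), array([11.7, 56.6]), 45.7) ang 129.2
top handle 301 [502.5 164.9 104.3] (array([503.3, 166.9]), array([76.8, 10.4]), 67.8) ang 67.5 [100.82747823 104.76252227 106.67018006]
top rest 11687 (array([ 491.1, -178. ]), array([200.3, 199.8]), 80.7) [ 488.0624628  -175.66138962   17.27983586]
side red [171. 157.] 134 [487.8 257.8 116.1] [ 94.9 107.7 118.4] (array([489.6, 260.2]), array([56.9, 13.3]), 10.2) ang -171.3
side red [255. 169.] 157 [588.5 127.4 115.2] [ 94.3 107.3 117.8] (array([589.8, 127.5]), array([12.5, 57.8]), 72.7) ang 161.7
side red [177. 198.] 188 [425.  104.4 116.1] [ 95.4 108.2 118.4] (array([426.5, 106.4]), array([11.9, 58.6]), 34.1) ang 124.2<stdin>:14: RuntimeWarning: Mean of empty slice.
  ret = um.true_divide(
<stdin>:15: RuntimeWarning: Mean of empty slice.
Traceback (most recent call last):
IndexError: index -1 is out of bounds for axis 0 with size 0
```

```bash
python3 -c "
import cv2
p=cv2.imread('pics/top0.png');cv2.imwrite('pics/top0zz.png',cv2.resize(p[140:320,110:280],None,fx=3.3,fy=3.3,interpolation=2))"
```

```text
(no output)
```

View pics/top0zz.png

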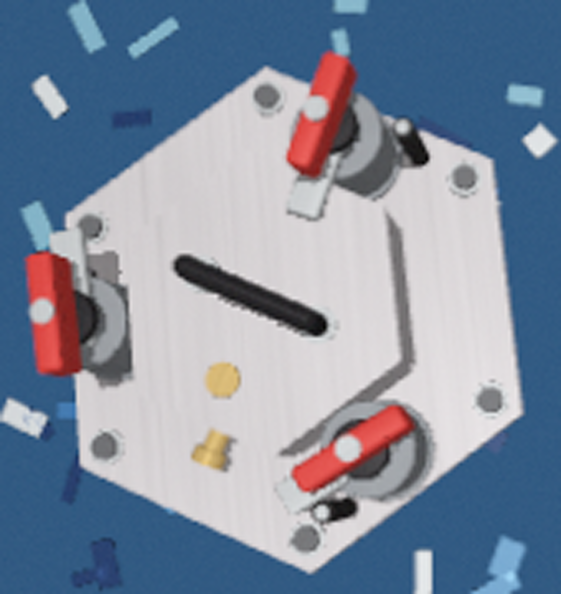

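```bash
cat > go.py <<'E'
from h import *
import sys
def st():
    o=bot.get_obs(); M=R.from_euler('xyz',o['tcp_rot']).as_matrix(); return o,M
def rel(t,jaw=None):
    o,M=st(); d=M.T@(np.array(t)-o['tool_pos'])/10
    ya=np.arctan2(M[1,1],M[0,1])
    print('t',round(o['time'],2),'pos',o['tool_pos'].round(1),'jawdeg',np.degrees(ya).round(2),'xaxis',M[:,0].round(3),'j',o['joint_positions'].round(3),'F',o['contact_force'].round(1),'M',o['moment'].round(3),'w',round(o['grip_width'],1))
    print('shift cm',d.round(3))
    if jaw is not None:
        e=(np.radians(jaw)-ya+np.pi/2)%np.pi-np.pi/2
        print('turn tool-x (positive=cw above)',round(-e,3))
E
python3 - <<'E'
from go import *
rel([590,127,150],71)
# cap position of the stuck knob, rays
for n,uv in (('cap',[205.5,172.4]),):
    print(atz('top',[uv],120),atz('top',[uv],123))
p,d=save('side','s1'); cv2.imwrite('pics/s1z.png',cv2.resize(p[130:280,120:290],None,fx=3.5,fy=3.5,interpolation=2)[:,:,::-1])
E
```

```text
t 0.8 pos [230.6 471.7 226.7] jawdeg 63.94 xaxis [ 0.  0. -1.] j [ 0.97   0.342  1.524 -0.     1.275 -0.146] F [-0.2  0.1  0.1] M [0.025 0.039 0.027] w 91.8
shift cm [  7.673 -15.175  47.424]
turn tool-x (positive=cw above) -0.123
[[593.13786165 131.50880082 120.        ]] [[592.30805927 130.82814234 123.        ]]
```

View pics/s1z.png

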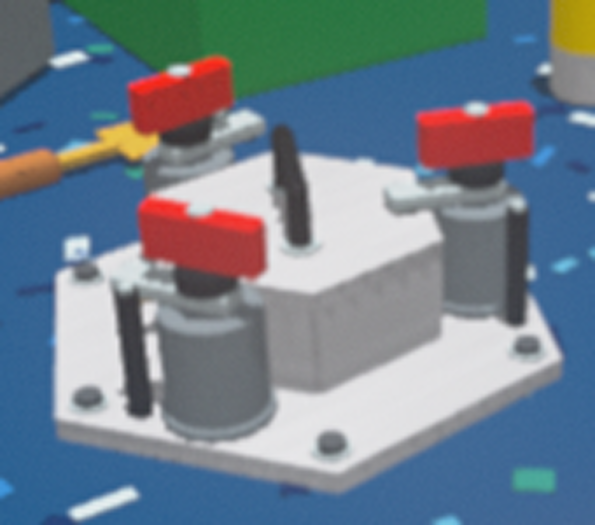

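```bash
python3 - <<'E'
from h import *
T=(np.array([[316,107],[41,311],[347,448]])+.5)/3.3-.5+[110,140]
S=(np.array([[475,109],[179,71],[199,209]])+.5)/3.5-.5+[120,130]
a=atz('top',T,121);b=atz('side',S,121)
for t,s in zip(T,S):
    o1,d1=ray('top',[t]);o2,d2=ray('side',[s]);d1=d1[0];d2=d2[0]
    A=np.c_[d1,-d2];x=np.linalg.lstsq(A,o2-o1,rcond=None)[0]
    print('tri',(o1+d1*x[0]).round(1),(o2+d2*x[1]).round(1))
print(a.round(1),a.mean(0));print(b.round(1),b.mean(0))
for c,Q in(('top',T),('side',S)):
    d=np.load(f'pics/{c}0.npy')
    print(c,[atd(c,[q],d[int(round(q[1])),int(round(q[0]))]).round(1) for q in Q])
# handle ends, bolts not
print('handle top',atz('top',(np.array([[182,263],[319,326]])+.5)/3.3-.5+[110,140],104).round(1))
b=[[267,97],[464,178],[490,400],[306,540],[105,446],[91,226]]
B=atz('top',(np.array(b)+.5)/3.3-.5+[110,140],16); print(B.round(1),B.mean(0))
E
```

```text
tri [594.  131.9 118.9] [592.9 132.6 118.8]
tri [492.3 265.2 118.3] [492.1 265.3 118.3]
tri [428.5 111.  118.7] [428.  111.2 118.7]
[[593.4 131.5 121. ]
 [492.  264.  121. ]
 [428.5 110.5 121. ]] [504.62654282 168.66166177 121.        ]
[[590.  128.4 121. ]
 [489.4 259.2 121. ]
 [426.2 107.1 121. ]] [501.86947247 164.8913057  121.        ]
top [array([[593.5, 131.5, 120.6]]), array([[491.9, 263.7, 121.6]]), array([[428.5, 111. , 118.5]])]
side [array([[592.4, 131.8, 119.2]]), array([[489.9, 260.4, 120.5]]), array([[426.7, 108.2, 120.4]])]
handle top [[518.4 199.9 104. ]
 [487.5 129.4 104. ]]
[[628.7 184.3  16. ]
 [580.5  69.   16. ]
 [456.2  52.5  16. ]
 [379.4 152.   16. ]
 [428.3 267.9  16. ]
 [553.  284.1  16. ]] [504.36652354 168.30246677  16.        ]
```

```bash
python3 -m handwheel '[[[0,-1.2,3.7,-0.12],[0,-1.2,3.7,0],[0,-1.2,3.7,0],[0,-1.2,3.7,0],[0,-1.2,3.7,0],[0,-1.2,3.7,0],[0,-1.2,3.7,0]]]' 1
python3 -c "
from go import *
rel([592,130,150],71)"
```

```text
time: 1.43
tool_pos: [443.3, 302.6, 226.9]
tcp_rot: [1.052, 1.57, 0.71]
contact_force: [0.5, 0.5, 0.3]
grip_width: 92.0
t 1.43 pos [443.3 302.6 226.9] jawdeg 70.4 xaxis [ 0.  0. -1.] j [ 0.456  0.363  1.492  0.     1.286 -0.773] F [0.5 0.5 0.3] M [ 0.033 -0.056  0.033] w 92.0
shift cm [  7.692 -11.277  19.801]
turn tool-x (positive=cw above) -0.01
```

```bash
python3 -m handwheel '[[[0,-2,3.4,-0.01],[0.7,-2,3.4,0],[1.5,-2,3.3,0],[1.5,-2,3.3,0],[2,-1.7,3.2,0],[2,-1.6,3.2,0]]]' 1
python3 - <<'E'
from go import *
rel([592,130,95],71)
for c in('side','top'):
    p,d=save(c,c+'2')
    q=p[100:260,140:340] if c=='side' else p[90:250,110:310]
    cv2.imwrite(f'pics/{c}2z.png',cv2.resize(q,None,fx=3.5,fy=3.5,interpolation=2)[:,:,::-1])
E
```

```text
time: 1.93
tool_pos: [593.3, 130.6, 149.3]
tcp_rot: [0.498, 1.57, 0.166]
contact_force: [0.6, 0.7, -0.3]
grip_width: 91.6
t 1.93 pos [593.3 130.6 149.3] jawdeg 70.94 xaxis [ 0.001  0.    -1.   ] j [ 0.09   0.557  1.397  0.     1.186 -1.148] F [ 0.6  0.7 -0.3] M [0.024 0.006 0.027] w 91.6
shift cm [ 5.432 -0.098 -0.108]
turn tool-x (positive=cw above) -0.001
```

View pics/side2z.png

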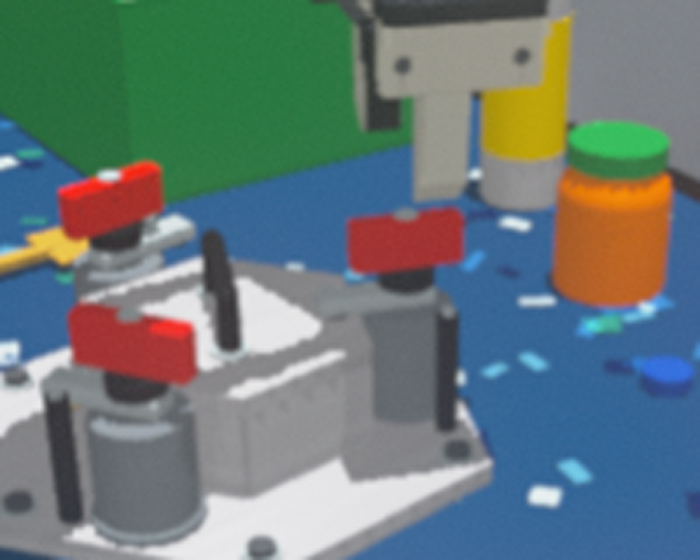

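View pics/top2z.png

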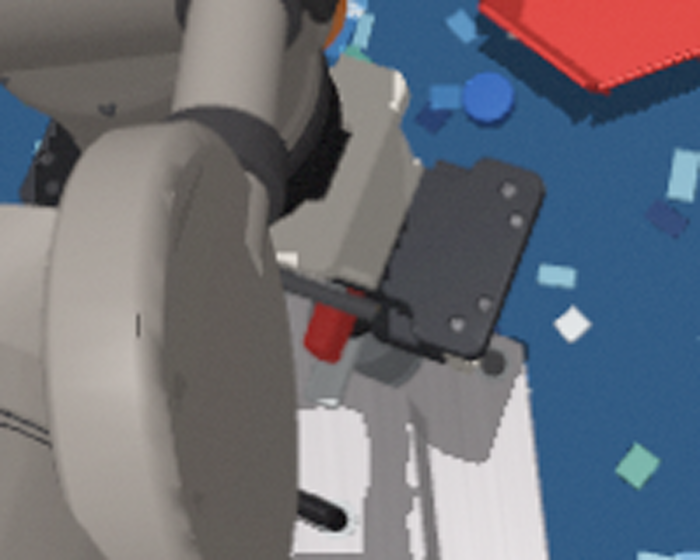

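Side view: the open gripper hovers above the stuck knob (zoomed ~(405,240)) and nothing is in the way; go down and close.

```bash
python3 -m handwheel '[[[2,-0.05,-0.1,0],[2,0,0,0],[1.4,0,0,0],[0,0,0,0]]]' 0.45
python3 -c "
from go import *
rel([592,130,95],71)"
python3 -m handwheel '[[[0,0,0,0],[0,0,0,0],[0,0,0,0],[0,0,0,0],[0,0,0,0]]]' 0
python3 -c "
from go import *
rel([592,130,95],71)"
```

```text
time: 2.37
tool_pos: [588.7, 132.6, 93.0]
tcp_rot: [-2.763, 1.565, -3.094]
contact_force: [-0.8, -0.5, 0.1]
grip_width: 69.7
t 2.37 pos [588.7 132.6  93. ] jawdeg 70.99 xaxis [-0.006 -0.    -1.   ] j [ 0.094  0.614  1.466  0.     1.067 -1.145] F [-0.8 -0.5  0.1] M [-0.016  0.103  0.033] w 69.7
shift cm [-0.207 -0.136  0.394]
turn tool-x (positive=cw above) -0.0
time: 2.78
tool_pos: [591.3, 132.4, 96.7]
tcp_rot: [0.475, 1.569, 0.143]
contact_force: [-0.0, 0.2, 0.1]
grip_width: 36.3
t 2.78 pos [591.3 132.4  96.7] jawdeg 70.98 xaxis [ 0.002  0.    -1.   ] j [ 0.094  0.61   1.462  0.     1.068 -1.145] F [-0.   0.2  0.1] M [-0.013 -0.027  0.003] w 36.3
shift cm [ 0.169 -0.205  0.146]
turn tool-x (positive=cw above) -0.0
```

```bash
python3 -m handwheel '[[[0.1,-0.2,0.15,0],[0,0,0,0],[0,0,0,0],[0,0,0,0],[0,0,0,0],[0,0,0,0]]]' 0
python3 -c "
from go import *
rel([592,130,95],71)"
```

```text
time: 3.28
tool_pos: [592.4, 131.5, 94.8]
tcp_rot: [1.235, 1.567, 0.903]
contact_force: [3.0, 6.4, -2.0]
grip_width: 13.9
t 3.28 pos [592.4 131.5  94.8] jawdeg 70.99 xaxis [ 0.002  0.003 -1.   ] j [ 0.091  0.613  1.462  0.003  1.065 -1.149] F [ 3.   6.4 -2. ] M [ 1.102 -0.414  0.143] w 13.9
shift cm [-0.018 -0.157  0.009]
turn tool-x (positive=cw above) -0.0
```

```bash
python3 -m handwheel '[[[0,0.1,0,0],[0,0,0,0],[0,0,0,0]]]' 0
python3 -c "
from go import *
rel([592,132,95],71)"
```

```text
time: 3.53
tool_pos: [592.4, 131.6, 94.8]
tcp_rot: [1.148, 1.569, 0.816]
contact_force: [1.7, 5.1, -0.9]
grip_width: 13.7
t 3.53 pos [592.4 131.6  94.8] jawdeg 70.98 xaxis [ 0.001  0.001 -1.   ] j [ 9.200e-02  6.140e-01  1.461e+00  1.000e-03  1.066e+00 -1.148e+00] F [ 1.7  5.1 -0.9] M [ 0.863 -0.4    0.152] w 13.7
shift cm [-0.018  0.028 -0.054]
turn tool-x (positive=cw above) -0.0
```

```bash
python3 -m handwheel '[[[0,0.2,0,0],[0,0,0,0],[0,0,0,0],[0,0,0,0]]]' 0
python3 -c "
from go import *
rel([592,132,95],71)"
```

```text
time: 3.87
tool_pos: [592.5, 131.7, 94.8]
tcp_rot: [-1.649, 1.569, -1.981]
contact_force: [-0.3, -5.2, 2.7]
grip_width: 13.7
t 3.87 pos [592.5 131.7  94.8] jawdeg 70.96 xaxis [-0.001 -0.001 -1.   ] j [ 9.300e-02  6.150e-01  1.458e+00 -1.000e-03  1.069e+00 -1.145e+00] F [-0.3 -5.2  2.7] M [-0.807  0.154  0.126] w 13.7
shift cm [-0.02   0.012 -0.053]
turn tool-x (positive=cw above) -0.001
```

```bash
python3 -m handwheel '[[[0,-0.1,0,0],[0,0,0,-0.06],[0,0,0,-0.06],[0,0,0,0]]]' 0
python3 -c "
from go import *
rel([592,132,95],71)"
```

```text
time: 4.2
tool_pos: [592.4, 131.6, 94.8]
tcp_rot: [0.652, 1.57, 0.441]
contact_force: [0.9, -2.9, 1.8]
grip_width: 13.6
t 4.2 pos [592.4 131.6  94.8] jawdeg 77.95 xaxis [ 0.  0. -1.] j [ 0.092  0.614  1.459  0.     1.068 -1.268] F [ 0.9 -2.9  1.8] M [-0.569  0.016 -0.069] w 13.6
shift cm [-0.021  0.028 -0.048]
turn tool-x (positive=cw above) 0.121
```

```bash
python3 -m handwheel '[[[0,0,0,-0.12],[0,0,0,-0.12]]]' 0
python3 -c "
from go import *
rel([592,132,95],71)
p,d=save('side','side3'); cv2.imwrite('pics/side3z.png',cv2.resize(p[100:260,140:340],None,fx=3.5,fy=3.5,interpolation=2)[:,:,::-1])
"
```

```text
time: 4.37
tool_pos: [592.4, 131.5, 94.8]
tcp_rot: [-0.399, 1.57, -0.368]
contact_force: [-1.3, -3.0, 2.3]
grip_width: 13.5
t 4.37 pos [592.4 131.5  94.8] jawdeg 91.77 xaxis [ 0. -0. -1.] j [ 0.092  0.614  1.459 -0.     1.068 -1.509] F [-1.3 -3.   2.3] M [-0.589 -0.213 -0.094] w 13.5
shift cm [-0.022  0.05  -0.043]
turn tool-x (positive=cw above) 0.362
```

View pics/side3z.png

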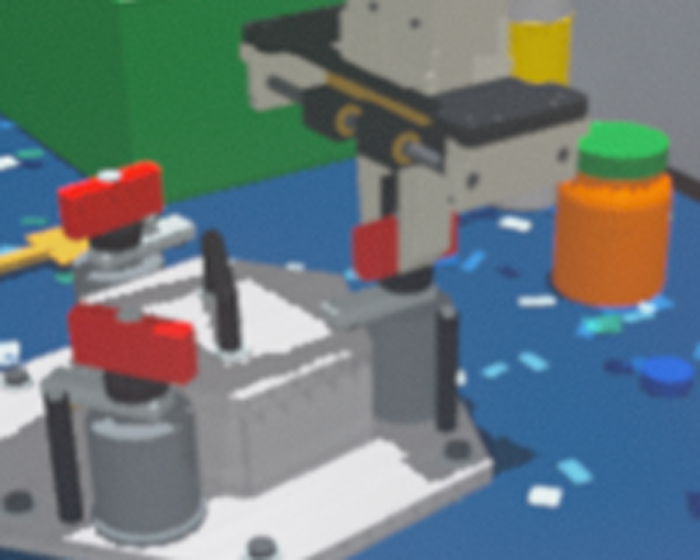

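```bash
cat > bar.py <<'E'
from meas import *
import sys
def ana(f,cam='side'):
    p=cv2.imread(f'pics/{f}.png')[:,:,::-1]; d=np.load(f'pics/{f}.npy')
    uv,P,c=cloud(cam,p,d)
    near=np.hypot(P[:,0]-592,P[:,1]-131)<42
    red=(c[:,0]>90)&(c[:,1]<c[:,0]*.4)&(c[:,2]<c[:,0]*.45)&(P[:,2]>95)&(P[:,2]<112)&near
    t=P[red]; X=t[:,:2]-t[:,:2].mean(0); w,V=np.linalg.eigh(X.T@X)
    print(f,'red',len(t),t.mean(0).round(1),'ang',np.degrees(np.arctan2(V[1,1],V[0,1])).round(1))
    g=(abs(P[:,2]-79)<7)&near&(np.hypot(P[:,0]-592,P[:,1]-131)>27)
    t=P[g]
    print(' dog-ish',len(t),np.degrees(np.arctan2(t[:,1].mean()-131,t[:,0].mean()-592)).round(1),t.mean(0).round(1))
if __name__=='__main__':
    for f in sys.argv[1:]: ana(f)
E
python3 bar.py side0 s1 side2 side3
```

```text
side0 red 259 [588.5 125.7 103.8] ang 162.0
 dog-ish 93 -163.0 [568.1 123.7  77.4]
s1 red 260 [588.6 125.8 103.8] ang 162.1
 dog-ish 97 -160.2 [569.2 122.8  77.2]
side2 red 263 [588.1 125.8 103.7] ang 162.2
 dog-ish 92 -161.5 [568.6 123.2  77.2]
side3 red 93 [570.  125.1 104. ] ang 172.9
 dog-ish 88 -145.2 [569.  115.   77.6]
```

```bash
python3 -m handwheel '[[[0,0,0,-0.12],[0,0,0,-0.12]]]' 0
python3 -c "
from go import *
rel([592,132,95],71)
p,d=save('side','side4')
"; python3 bar.py side4
```

```text
time: 4.58
tool_pos: [592.5, 131.4, 94.8]
tcp_rot: [-0.837, 1.57, -0.568]
contact_force: [-0.4, -3.8, 0.3]
grip_width: 13.6
t 4.58 pos [592.5 131.4  94.8] jawdeg 105.38 xaxis [ 0. -0. -1.] j [ 0.092  0.614  1.459 -0.     1.067 -1.747] F [-0.4 -3.8  0.3] M [-0.64  -0.17  -0.033] w 13.6
shift cm [-0.023  0.067 -0.03 ]
turn tool-x (positive=cw above) 0.6
side4 red 88 [570.  120.3 103.6] ang 179.5
 dog-ish 85 -137.6 [569.9 110.9  77.9]
```

```bash
python3 -m handwheel '[[[0,-0.05,0,-0.1],[0,0,0,-0.1],[0,0,0,-0.1],[0,0,0,-0.1],[0,0,0,-0.1],[0,0,0,0]]]' 0
python3 -c "
from go import *
rel([592,132,95],71)
"
```

```text
time: 5.13
tool_pos: [592.6, 131.2, 94.8]
tcp_rot: [-0.409, 1.57, 0.356]
contact_force: [0.3, -3.7, 1.3]
grip_width: 13.5
t 5.13 pos [592.6 131.2  94.8] jawdeg 133.87 xaxis [ 0.  0. -1.] j [ 0.092  0.614  1.459  0.     1.068 -2.245] F [ 0.3 -3.7  1.3] M [-0.369 -0.149  0.031] w 13.5
shift cm [-0.02   0.097  0.015]
turn tool-x (positive=cw above) 1.097
```

```bash
for i in 1 2 3; do :; done; python3 -m handwheel '[[[0,0,0,-0.05],[0,0,0,-0.05],[0,0,0,0]]]' 0; python3 -c "
from go import *
rel([592,132,95])"
python3 -m handwheel '[[[0,0,0,-0.02],[0,0,0,-0.02],[0,0,0,0]]]' 0; python3 -c "
from go import *
rel([592,132,95])
p,d=save('side','side5'); cv2.imwrite('pics/side5z.png',cv2.resize(p[100:260,140:340],None,fx=3.5,fy=3.5,interpolation=2)[:,:,::-1])"
```

```text
time: 5.38
tool_pos: [592.6, 131.2, 94.8]
tcp_rot: [-0.688, 1.57, 0.175]
contact_force: [0.6, -3.4, 1.0]
grip_width: 13.9
t 5.38 pos [592.6 131.2  94.8] jawdeg 139.43 xaxis [ 0.  0. -1.] j [ 0.092  0.614  1.459  0.     1.068 -2.342] F [ 0.6 -3.4  1. ] M [-0.368 -0.137  0.011] w 13.9
shift cm [-0.019  0.1    0.025]
time: 5.63
tool_pos: [592.6, 131.2, 94.8]
tcp_rot: [-0.852, 1.57, 0.055]
contact_force: [-0.3, -3.0, 1.0]
grip_width: 13.6
t 5.63 pos [592.6 131.2  94.8] jawdeg 141.95 xaxis [ 0.  0. -1.] j [ 0.092  0.614  1.459 -0.     1.068 -2.386] F [-0.3 -3.   1. ] M [-0.457 -0.198  0.029] w 13.6
shift cm [-0.022  0.097  0.028]
```

View pics/side5z.png

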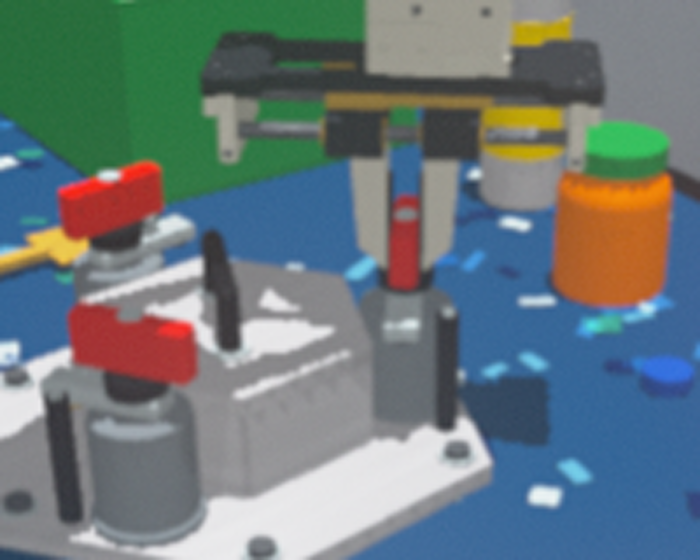

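Side view: the dog now points at the camera at zoomed (403,330), the pin top is at about (446,312) to its right, still a gap. I'll estimate the contact angle.

```bash
python3 - <<'E'
from h import *
q=lambda a:(np.array([a])+.5)/3.5-.5+[140,100]
b=[np.array([-0.5,1.5,0])]
for z,a in((80,[446,312]),(80,[447,310])):
    P=atz('side',q(a),z)[0]; cap=atz('side',q([406,213]),121)[0]
    v=P-cap; print(P.round(1),cap.round(1),np.hypot(*v[:2]).round(1),np.degrees(np.arctan2(v[1],v[0])).round(1))
# other camera first picture: pin tip (403,127) in top0zz
P=atz('top',(np.array([[404,127]])+.5)/3.3-.5+[110,140],80)[0]; v=P-[593.4,131.5,80]
print(P,np.hypot(*v[:2]),np.degrees(np.arctan2(v[1],v[0])))
E
```

```text
[590.5  93.1  80. ] [591.2 129.2 121. ] 36.1 -91.0
[592.2  94.6  80. ] [591.2 129.2 121. ] 34.6 -88.2
[593.71548391  93.96698212  80.        ] 37.53434375859774 -89.51841146582292
```

```bash
python3 -m handwheel '[[[0,0,0,-0.05],[0,0,0,-0.05],[0,0,0,-0.03],[0,0,0,0],[0,0,0,0]]]' 0; python3 -c "
from go import *
rel([592,132,95])"
python3 -m handwheel '[[[0,0,0,-0.02],[0,0,0,0],[0,0,0,0]]]' 0; python3 -c "
from go import *
rel([592,132,95])"
```

```text
time: 6.1
tool_pos: [592.6, 131.1, 94.8]
tcp_rot: [-1.254, 1.57, -0.219]
contact_force: [0.9, -4.6, 1.1]
grip_width: 13.6
t 6.1 pos [592.6 131.1  94.8] jawdeg 149.35 xaxis [ 0. -0. -1.] j [ 0.092  0.614  1.459 -0.     1.068 -2.515] F [ 0.9 -4.6  1.1] M [-0.493 -0.294  0.068] w 13.6
shift cm [-0.021  0.099  0.043]
time: 6.35
tool_pos: [592.7, 131.1, 94.8]
tcp_rot: [-1.225, 1.57, -0.168]
contact_force: [1.1, -4.7, 1.3]
grip_width: 13.6
t 6.35 pos [592.7 131.1  94.8] jawdeg 150.59 xaxis [ 0. -0. -1.] j [ 0.092  0.614  1.459 -0.     1.068 -2.537] F [ 1.1 -4.7  1.3] M [-0.581 -0.303  0.035] w 13.6
shift cm [-0.021  0.1    0.042]
```

```bash

python3 -m handwheel '[[[0,0,0,-0.02],[0,0,0,0],[0,0,0,0]]]' 0; python3 -c "
from go import *
rel([592,132,95])"
```

```text
time: 6.6
tool_pos: [592.6, 131.1, 94.8]
tcp_rot: [-1.361, 1.57, -0.283]
contact_force: [1.5, -4.0, 1.2]
grip_width: 13.5
t 6.6 pos [592.6 131.1  94.8] jawdeg 151.74 xaxis [ 0. -0. -1.] j [ 0.092  0.614  1.459 -0.     1.068 -2.557] F [ 1.5 -4.   1.2] M [-0.531 -0.365  0.021] w 13.5
shift cm [-0.022  0.096  0.045]
```

```bash

python3 -m handwheel '[[[0,0,0,-0.02],[0,0,0,0],[0,0,0,0]]]' 0 >/dev/null; python3 -c "
from go import *
rel([592,132,95])"
python3 -m handwheel '[[[0,0,0,-0.015],[0,0,0,0],[0,0,0,0]]]' 0 >/dev/null; python3 -c "
from go import *
rel([592,132,95])"
```

```text
t 6.85 pos [592.7 131.1  94.8] jawdeg 152.88 xaxis [ 0.001 -0.    -1.   ] j [ 0.092  0.614  1.459 -0.     1.068 -2.577] F [ 1.4 -5.5  0.9] M [-0.558 -0.374 -0.002] w 13.8
shift cm [-0.018  0.102  0.046]
t 7.1 pos [592.7 131.1  94.8] jawdeg 153.74 xaxis [ 0.001 -0.    -1.   ] j [ 0.092  0.614  1.459 -0.     1.068 -2.592] F [ 1.7 -4.9  0.7] M [-0.603 -0.342  0.069] w 13.9
shift cm [-0.021  0.098  0.047]
```

```bash

python3 -m handwheel '[[[0,0,0,-0.015],[0,0,0,0],[0,0,0,0]]]' 0 >/dev/null; python3 -c "
from go import *
rel([592,132,95])
p,d=save('side','side6'); cv2.imwrite('pics/side6z.png',cv2.resize(p[150:230,210:310],None,fx=7,fy=7,interpolation=2)[:,:,::-1])"
```

```text
t 7.35 pos [592.7 131.2  94.8] jawdeg 154.6 xaxis [ 0.001 -0.    -1.   ] j [ 0.092  0.614  1.459 -0.     1.067 -2.607] F [ 1.7 -4.8  0.2] M [-0.622 -0.356  0.032] w 13.6
shift cm [-0.019  0.098  0.046]
```

View pics/side6z.png

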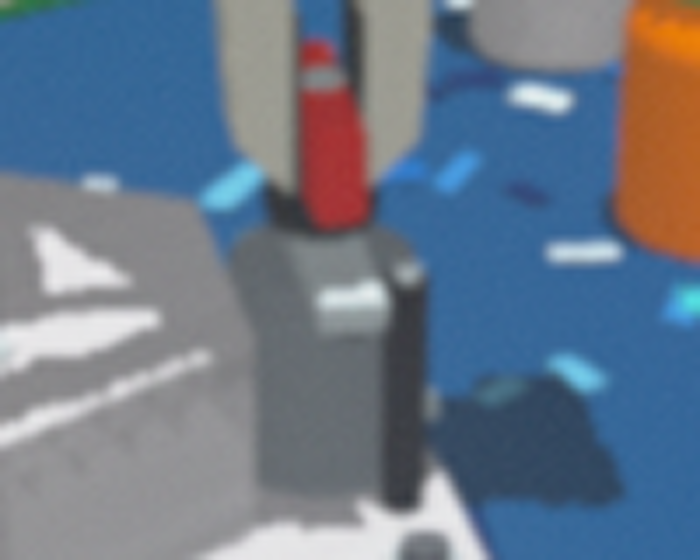

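Side view: the dog's right edge (zoomed ~388,300) appears almost on the pin's left edge. I'll creep.

```bash

python3 -m handwheel '[[[0,0,0,-0.012],[0,0,0,0],[0,0,0,0]]]' 0 >/dev/null; python3 -c "
from go import *
rel([592,132,95])"
```

```text
t 7.65 pos [592.7 131.1  94.8] jawdeg 155.29 xaxis [ 0.001 -0.    -1.   ] j [ 0.092  0.614  1.459 -0.     1.067 -2.619] F [ 1.4 -4.6  0.8] M [-0.593 -0.337 -0.008] w 13.9
shift cm [-0.02   0.099  0.05 ]
```

```bash

python3 -m handwheel '[[[0,0,0,-0.012],[0,0,0,0],[0,0,0,0]]]' 0 >/dev/null; python3 -c "
from go import *
rel([592,132,95])"
```

```text
t 7.9 pos [592.7 131.1  94.8] jawdeg 155.97 xaxis [ 0.001 -0.    -1.   ] j [ 0.092  0.614  1.459 -0.     1.067 -2.631] F [ 1.4 -5.6  0.7] M [-0.542 -0.301  0.02 ] w 13.8
shift cm [-0.023  0.099  0.054]
```

```bash

python3 -m handwheel '[[[0,0,0,-0.012],[0,0,0,0],[0,0,0,0]]]' 0 >/dev/null; python3 -c "
from go import *
rel([592,132,95])"
```

```text
t 8.15 pos [592.7 131.1  94.8] jawdeg 156.66 xaxis [ 0.001 -0.    -1.   ] j [ 0.092  0.614  1.459 -0.     1.067 -2.643] F [ 1.5 -4.6  0.6] M [-0.594 -0.325  0.025] w 13.9
shift cm [-0.021  0.097  0.053]
```

```bash

python3 -m handwheel '[[[0,0,0,-0.012],[0,0,0,0],[0,0,0,0]]]' 0 >/dev/null; python3 -c "
from go import *
rel([592,132,95])"
```

```text
t 8.4 pos [592.7 131.1  94.8] jawdeg 157.34 xaxis [ 0.001 -0.    -1.   ] j [ 0.092  0.614  1.459 -0.     1.068 -2.654] F [ 1.3 -5.2  0.4] M [-0.579 -0.322 -0.015] w 13.8
shift cm [-0.022  0.097  0.057]
```

```bash

python3 -m handwheel '[[[0,0,0,-0.012],[0,0,0,0],[0,0,0,0]]]' 0 >/dev/null; python3 -c "
from go import *
rel([592,132,95])"
```

```text
t 8.65 pos [592.7 131.1  94.8] jawdeg 158.02 xaxis [ 0.001  0.    -1.   ] j [ 0.092  0.614  1.459 -0.     1.068 -2.666] F [ 2.3 -5.2  1.4] M [-0.581 -0.292 -0.073] w 13.7
shift cm [-0.021  0.095  0.054]
```

```bash
for i in 1; do
python3 -m handwheel '[[[0,0,0,0]]]' 0 >/dev/null; python3 -c "
from go import *
rel([592,132,95])"
python3 -m handwheel '[[[0,0,0,0]]]' 0 >/dev/null; python3 -c "
from go import *
rel([592,132,95])"
python3 -m handwheel '[[[0,0,0,0]]]' 0 >/dev/null; python3 -c "
from go import *
rel([592,132,95])"; done
```

```text
t 8.73 pos [592.7 131.1  94.8] jawdeg 158.02 xaxis [ 0.001 -0.    -1.   ] j [ 0.092  0.614  1.459 -0.     1.068 -2.666] F [ 1.3 -4.9  0.6] M [-0.571 -0.28  -0.104] w 13.4
shift cm [-0.02   0.096  0.054]
t 8.82 pos [592.7 131.1  94.8] jawdeg 158.02 xaxis [ 0.001 -0.    -1.   ] j [ 0.092  0.614  1.459 -0.     1.067 -2.666] F [ 1.9 -4.2  0.7] M [-0.587 -0.345 -0.062] w 13.8
shift cm [-0.021  0.096  0.054]
t 8.9 pos [592.7 131.1  94.8] jawdeg 158.02 xaxis [ 0.001  0.    -1.   ] j [ 0.092  0.614  1.459 -0.     1.068 -2.666] F [ 1.1 -4.2  0.3] M [-0.57  -0.311 -0.101] w 13.9
shift cm [-0.021  0.095  0.053]
```

```bash

python3 -m handwheel '[[[0,0,0,-0.006],[0,0,0,0]]]' 0 >/dev/null; python3 -c "
from go import *
rel([592,132,95])"
python3 -m handwheel '[[[0,0,0,0]]]' 0 >/dev/null; python3 -c "
from go import *
rel([592,132,95])
p,d=save('side','side7'); cv2.imwrite('pics/side7z.png',cv2.resize(p[150:230,210:310],None,fx=7,fy=7,interpolation=2)[:,:,::-1])"
```

```text
t 9.07 pos [592.7 131.1  94.8] jawdeg 158.37 xaxis [ 0.001  0.    -1.   ] j [ 0.092  0.614  1.459 -0.     1.068 -2.673] F [ 1.7 -4.6  1.1] M [-0.534 -0.338 -0.222] w 13.9
shift cm [-0.019  0.098  0.057]
t 9.15 pos [592.6 131.1  94.8] jawdeg 158.36 xaxis [ 0.  0. -1.] j [ 0.092  0.614  1.459 -0.     1.068 -2.672] F [ 1.1 -4.9  1. ] M [-0.571 -0.319 -0.193] w 13.6
shift cm [-0.023  0.092  0.057]
```

View pics/side7z.png

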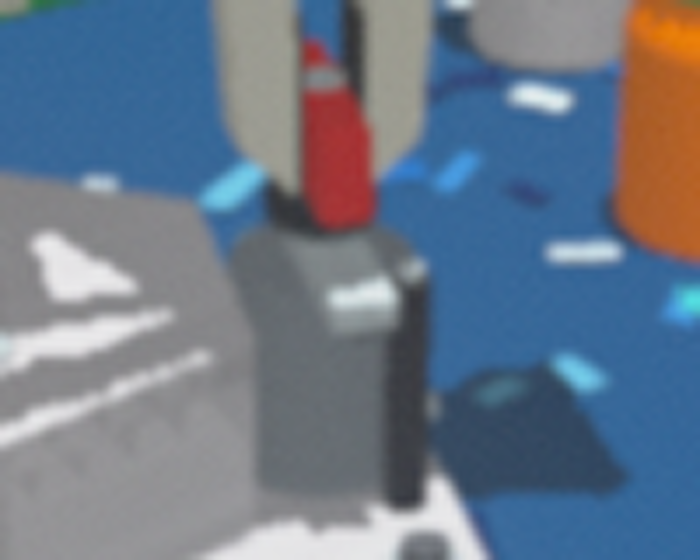

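The torque rises only on tiny further turn, so the dog is on the pin (picture: dog edge meets the pin at ~ (395,295)). I'll ease off a hair, release, and rise.

```bash

python3 -m handwheel '[[[0,0,0,0.005],[0,0,0,0],[0,0,0,0]]]' 0.45 
python3 -m handwheel '[[[0,0,0,0],[0,0,0,0],[-1.5,0,0,0],[-3,0,0,0],[-3,0,0,0],[0,0,0,0]]]' 0.5
python3 -c "
from go import *
rel([502.9,166.5,150],157.4)
p,d=save('side','side8'); cv2.imwrite('pics/side8z.png',cv2.resize(p[150:230,210:310],None,fx=7,fy=7,interpolation=2)[:,:,::-1])"
```

```text
time: 9.45
tool_pos: [591.9, 132.0, 94.4]
tcp_rot: [1.305, 1.569, 2.494]
contact_force: [1.1, -0.2, 0.3]
grip_width: 29.2
time: 9.95
tool_pos: [595.4, 131.8, 176.0]
tcp_rot: [-1.066, 1.56, 0.123]
contact_force: [1.0, -0.4, 0.8]
grip_width: 45.8
t 9.95 pos [595.4 131.8 176. ] jawdeg 158.13 xaxis [ 0.01   0.001 -1.   ] j [ 0.092  0.532  1.364  0.     1.236 -2.668] F [ 1.  -0.4  0.8] M [0.057 0.04  0.023] w 45.8
shift cm [ 2.505  9.895 -0.24 ]
turn tool-x (positive=cw above) 0.013
```

View pics/side8z.png

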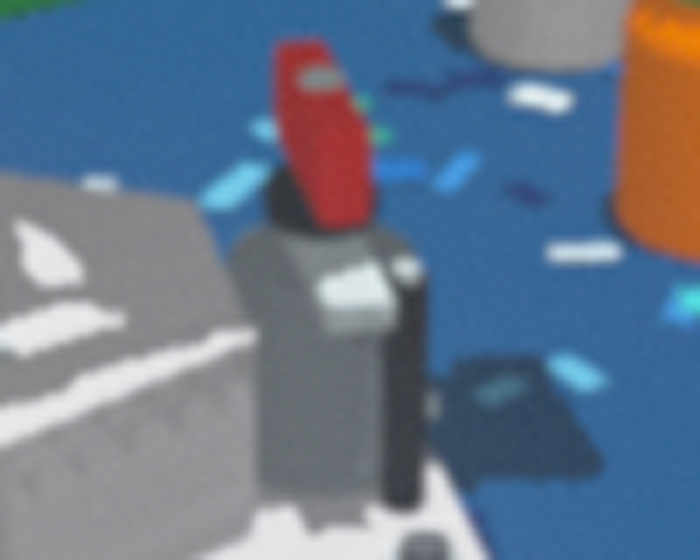

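Clamp stays against the pin after release. Now over to the handle.

```bash

python3 -m handwheel '[[[0,3.2,0,0.01],[0,3.2,0,0],[0,3.1,0,0],[0.5,0,0,0],[1.5,0,0,0],[0,0,0,0],[0,0,0,0],[0,0,0,0]]]' 0.35
python3 -c "
from go import *
rel([503.3,167.3,81],157.4)
save('top','top9'); p,d=save('side','side9'); cv2.imwrite('pics/side9z.png',cv2.resize(p[80:260,120:330],None,fx=3.5,fy=3.5,interpolation=2)[:,:,::-1])"
```

```text
time: 10.67
tool_pos: [504.9, 167.1, 149.6]
tcp_rot: [1.955, 1.57, 3.133]
contact_force: [0.1, 0.1, 0.6]
grip_width: 31.9
t 10.67 pos [504.9 167.1 149.6] jawdeg 157.53 xaxis [-0.  0. -1.] j [ 0.175  0.429  1.619  0.     1.094 -2.574] F [0.1 0.1 0.6] M [ 0.051  0.058 -0.008] w 31.9
shift cm [ 6.858  0.153 -0.039]
turn tool-x (positive=cw above) 0.002
```

View pics/side9z.png

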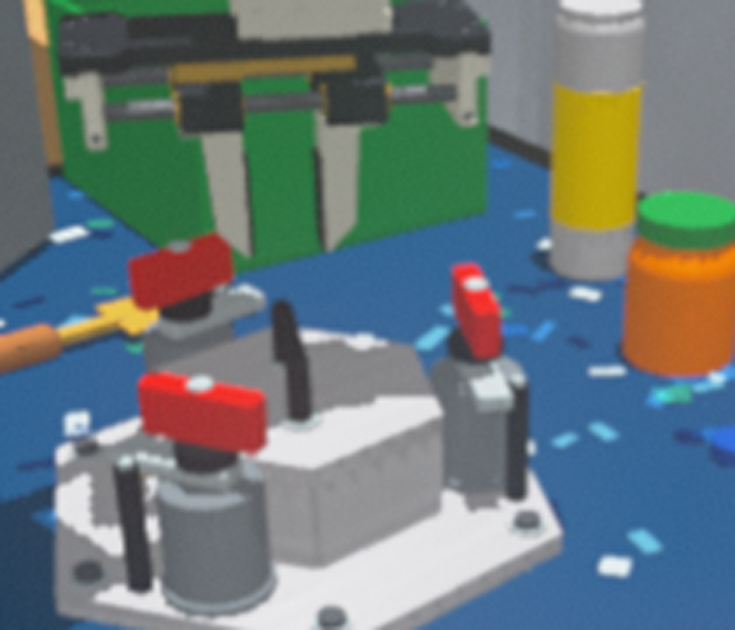

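View pics/top9.png

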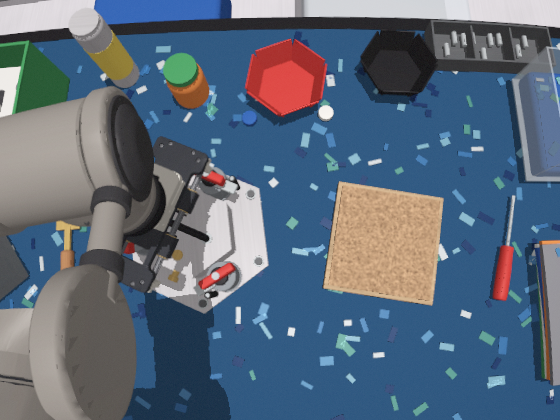

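The gripper is centred over the handle (top ~ (193,230)), jaws across it. Descend and grip.

```bash

python3 -m handwheel '[[[2,0.15,0,0],[2,0,0,0],[1.5,0,0,0],[1.3,0,0,0],[0,0,0,0],[0,0,0,0]]]' 0.35
python3 -m handwheel '[[[0,0,0,0],[0,0,0,0],[0,0,0,0],[0,0,0,0],[0,0,0,0]]]' 0
python3 -c "
from go import *
rel([503.3,167.3,81],157.4)"
```

```text
time: 11.27
tool_pos: [503.2, 167.7, 81.7]
tcp_rot: [2.023, 1.57, -3.081]
contact_force: [0.2, 0.2, -0.7]
grip_width: 32.3
time: 11.68
tool_pos: [503.8, 167.9, 82.6]
tcp_rot: [-1.01, 1.569, 0.169]
contact_force: [-0.1, -0.2, 3.9]
grip_width: 11.1
t 11.68 pos [503.8 167.9  82.6] jawdeg 157.55 xaxis [ 0.002  0.    -1.   ] j [ 0.177  0.512  1.698 -0.     0.93  -2.572] F [-0.1 -0.2  3.9] M [ 0.008  0.019 -0.069] w 11.1
shift cm [ 0.157  0.018 -0.075]
turn tool-x (positive=cw above) 0.003
```

```bash

python3 -m handwheel '[[[0,0,0,0],[0.15,0,0,0],[0,0,0,0]]]' 0.25
python3 -m handwheel '[[[0,0,0,0],[0,0,0,0],[0,0,0,0],[0,0,0,0],[0,0,0,0]]]' 0
python3 -c "
from go import *
rel([503.3,167.3,81],157.4)"
```

```text
time: 11.93
tool_pos: [502.8, 167.8, 79.9]
tcp_rot: [2.027, 1.57, -3.078]
contact_force: [-0.5, 0.4, 0.1]
grip_width: 22.2
time: 12.35
tool_pos: [503.1, 167.8, 80.1]
tcp_rot: [1.94, 1.571, 3.119]
contact_force: [1.0, 0.4, -2.4]
grip_width: 10.9
t 12.35 pos [503.1 167.8  80.1] jawdeg 157.55 xaxis [-0.  0. -1.] j [ 0.177  0.515  1.7    0.     0.926 -2.572] F [ 1.   0.4 -2.4] M [ 0.085 -0.005  0.07 ] w 10.9
shift cm [-0.093 -0.034 -0.039]
turn tool-x (positive=cw above) 0.003
```

```bash

python3 -m handwheel '[[[-0.3,0,0,0],[-0.5,0,0,0],[-0.8,0,0,0],[-1,0,0,0],[0,0,0,0]]]' 0
python3 -c "
from go import *
rel([503.3,167.3,81],157.4)"
```

```text
time: 12.77
tool_pos: [504.4, 168.1, 108.6]
tcp_rot: [-0.987, 1.567, 0.192]
contact_force: [1.5, -0.1, -4.7]
grip_width: 10.9
t 12.77 pos [504.4 168.1 108.6] jawdeg 157.55 xaxis [ 0.004  0.001 -1.   ] j [ 0.177  0.476  1.671  0.     0.99  -2.572] F [ 1.5 -0.1 -4.7] M [ 0.141  0.049 -0.021] w 10.9
shift cm [ 2.757  0.076 -0.118]
turn tool-x (positive=cw above) 0.003
```

```bash

python3 -m handwheel '[[[-1.5,0,0,0],[-2,0,0,0],[-2.5,0,0,0],[-2,0,0,0],[-1,0,0,0],[0,0,0,0]]]' 0
python3 - <<'E'
from go import *
rel([503.3,167.3,81],80.7)
for c in('top','side'):
    p,d=save(c,c+'10')
cv2.imwrite('pics/side10z.png',cv2.resize(p[40:260,120:340],None,fx=2.7,fy=2.7,interpolation=2)[:,:,::-1])
from meas import *
for cam in('top','side'):
    p=cv2.imread(f'pics/{cam}0.png')[:,:,::-1]
    hsv=cv2.cvtColor(p,cv2.COLOR_RGB2HSV)
    m=((hsv[:,:,0]>8)&(hsv[:,:,0]<22)&(hsv[:,:,1]>70)&(hsv[:,:,2]>120)).astype(np.uint8)
    m=cv2.morphologyEx(m,cv2.MORPH_CLOSE,np.ones((5,5)))
    n,l,s,ce=cv2.connectedComponentsWithStats(m); i=1+np.argmax(s[1:,4])
    c=cv2.findContours((l==i).astype(np.uint8),0,1)[0][0]
    q=atz(cam,c.reshape(-1,2),18)
    print(cam,ce[i],s[i],rect(q))
E
```

```text
time: 13.27
tool_pos: [504.3, 168.1, 198.7]
tcp_rot: [-0.99, 1.566, 0.189]
contact_force: [-0.0, -0.1, -5.2]
grip_width: 10.9
t 13.27 pos [504.3 168.1 198.7] jawdeg 157.56 xaxis [ 0.005  0.001 -1.   ] j [ 0.177  0.375  1.555  0.     1.206 -2.572] F [-0.  -0.1 -5.2] M [ 0.131  0.001 -0.006] w 10.9
shift cm [11.772  0.116 -0.145]
turn tool-x (positive=cw above) 1.341
top [383.78451468 243.31625183] [  323   182   120   123 11611] (array([ 490.4, -176.4]), array([197.7, 197.2]), 80.7)
side [328.60143158 344.86405504] [  229   271   208   149 18022] (array([ 483.8, -186.3]), array([203.5, 199.2]), 81.0)
```

View pics/side10z.png

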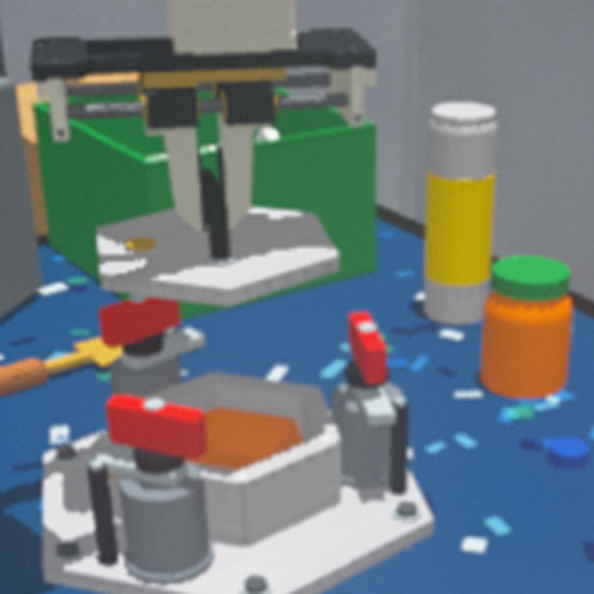

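Side view: lid hangs level in the jaws (~(215,245) zoomed), tub open, clamp still on its pin. Turn, then carry.

```bash

python3 -m handwheel '[[[0,0,0,0.05],[0,0,0,0.1],[0,0,0,0.12],[0,0,0,0.12],[0,0,0,0.12],[0,0,0,0.12],[0,0,0,0.12],[0,0,0,0.12]]]' 0
python3 -m handwheel '[[[0,0,0,0.12],[0,0,0,0.12],[0,0,0,0.12],[0,0,0,0.07],[0,0,0,0.04],[0,0,0,0]]]' 0
python3 - <<'E'
from go import *
rel([490,-177,120],80.7)
E
```

```text
time: 14.03
tool_pos: [502.1, 167.6, 194.1]
tcp_rot: [3.005, 1.567, -2.975]
contact_force: [0.4, 0.2, -6.1]
grip_width: 10.7
time: 14.53
tool_pos: [502.1, 167.6, 194.3]
tcp_rot: [-2.824, 1.567, -2.987]
contact_force: [-0.3, -0.5, -5.1]
grip_width: 11.0
t 14.53 pos [502.1 167.6 194.3] jawdeg 80.69 xaxis [-0.004 -0.001 -1.   ] j [ 0.177  0.38   1.56   0.     1.205 -1.231] F [-0.3 -0.5 -5.1] M [ 0.001 -0.003  0.021] w 11.0
shift cm [  7.449 -34.198   4.403]
turn tool-x (positive=cw above) -0.0
```

```bash

python3 -m handwheel '[[[0,-1.2,0.15,0],[0,-2.2,0.3,0],[0,-3,0.4,0],[0,-3.2,0.4,0],[0,-3.2,0.4,0],[0,-3.2,0.4,0],[0,-3.2,0.4,0],[0,-3.2,0.4,0]]]' 0
python3 -m handwheel '[[[0,-3.2,0.4,0],[0,-3,0.4,0],[0,-2.4,0.4,0],[0,-1.6,0.2,0],[0,-0.9,0.1,0],[0,-0.5,0.05,0],[0,0,0,0],[0,0,0,0]]]' 0
python3 - <<'E'
from go import *
rel([490,-177,90],80.7)
E
```

```text
time: 15.2
tool_pos: [494.3, -59.8, 195.5]
tcp_rot: [-3.096, 1.569, 3.027]
contact_force: [0.2, 0.3, -5.7]
grip_width: 11.0
time: 15.87
tool_pos: [491.8, -174.1, 195.9]
tcp_rot: [2.324, 1.57, 2.164]
contact_force: [0.1, 0.6, -6.2]
grip_width: 10.9
t 15.87 pos [ 491.8 -174.1  195.9] jawdeg 80.8 xaxis [-0.001  0.001 -1.   ] j [-4.880e-01  3.640e-01  1.581e+00  1.000e-03  1.198e+00 -1.898e+00] F [ 0.1  0.6 -6.2] M [0.036 0.031 0.017] w 10.9
shift cm [10.59  -0.323 -0.122]
turn tool-x (positive=cw above) 0.002
```

```bash

python3 -m handwheel '[[[1.5,-0.3,-0.1,0],[2.5,0,0,0],[2.5,0,0,0],[2,0,0,0],[1.2,0,0,0],[0.7,0,0,0],[0,0,0,0],[0,0,0,0]]]' 0
python3 - <<'E'
from go import *
rel([490,-177,47],80.7)
for c in('top','side'):
    p,d=save(c,c+'11')
cv2.imwrite('pics/side11z.png',cv2.resize(p[150:,180:480],None,fx=2.2,fy=2.2,interpolation=2)[:,:,::-1])
E
```

```text
time: 16.53
tool_pos: [491.0, -177.1, 92.6]
tcp_rot: [0.081, 1.57, -0.079]
contact_force: [-0.2, -0.1, -5.5]
grip_width: 11.2
t 16.53 pos [ 491.  -177.1   92.6] jawdeg 80.84 xaxis [ 0. -0. -1.] j [-0.493  0.485  1.712  0.     0.944 -1.904] F [-0.2 -0.1 -5.5] M [ 0.024 -0.027  0.004] w 11.2
shift cm [ 4.562 -0.007 -0.101]
turn tool-x (positive=cw above) 0.002
```

View pics/side11z.png

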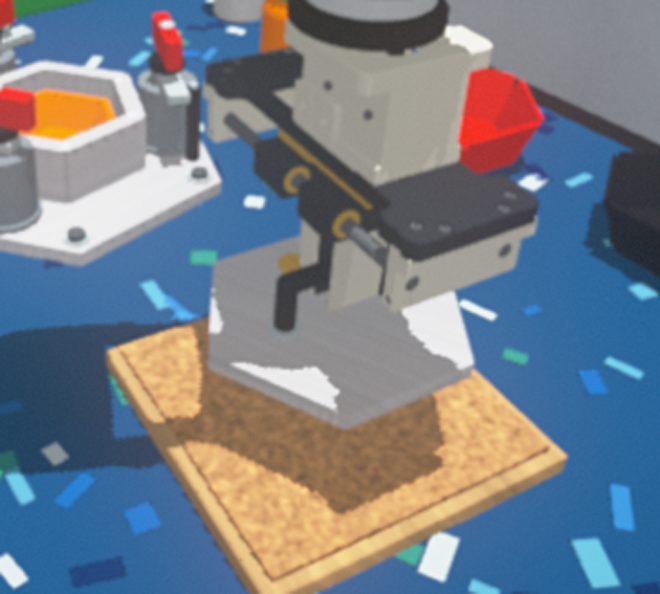

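View pics/top11.png

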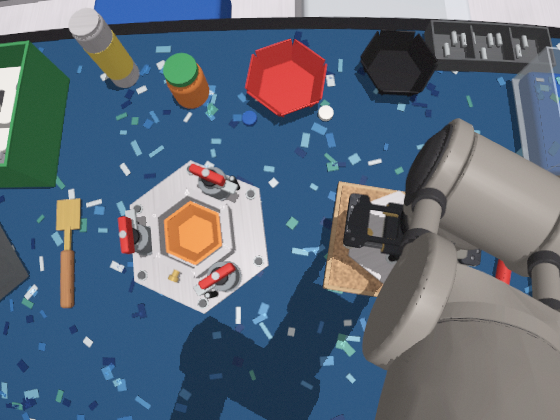

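Lid level over the cork, centred; mould open in the top view (193,233). Lower.

```bash

python3 -m handwheel '[[[1,0,-0.1,0],[1.2,0,0,0],[0.8,0,0,0],[0.5,0,0,0],[0.4,0,0,0],[0.2,0,0,0],[0,0,0,0],[0,0,0,0]]]' 0
python3 - <<'E'
from go import *
rel([490,-177,47],80.7)
E
python3 -m handwheel '[[[0.1,0,0,0],[0.1,0,0,0],[0,0,0,0],[0,0,0,0]]]' 0
python3 - <<'E'
from go import *
rel([490,-177,47],80.7)
E
```

```text
time: 17.3
tool_pos: [489.8, -177.6, 51.5]
tcp_rot: [-0.169, 1.57, -0.331]
contact_force: [-0.4, -0.3, -5.8]
grip_width: 10.9
t 17.3 pos [ 489.8 -177.6   51.5] jawdeg 80.77 xaxis [ 0.001 -0.    -1.   ] j [-0.495  0.544  1.752  0.     0.845 -1.905] F [-0.4 -0.3 -5.8] M [ 0.069 -0.01   0.008] w 10.9
shift cm [0.451 0.062 0.005]
turn tool-x (positive=cw above) 0.001
time: 17.63
tool_pos: [489.6, -177.5, 49.3]
tcp_rot: [0.348, 1.571, 0.187]
contact_force: [-1.2, -0.5, -5.8]
grip_width: 10.7
t 17.63 pos [ 489.6 -177.5   49.3] jawdeg 80.77 xaxis [ 0.  0. -1.] j [-0.495  0.547  1.754  0.     0.84  -1.905] F [-1.2 -0.5 -5.8] M [0.055 0.031 0.018] w 10.7
shift cm [0.226 0.051 0.03 ]
turn tool-x (positive=cw above) 0.001
```

```bash

python3 -m handwheel '[[[0.1,0,0,0],[0.1,0,0,0],[0,0,0,0],[0,0,0,0]]]' 0
python3 -m handwheel '[[[0.08,0,0,0],[0,0,0,0],[0,0,0,0]]]' 0
```

```text
time: 17.97
tool_pos: [489.5, -177.4, 47.1]
tcp_rot: [2.345, 1.571, 2.184]
contact_force: [-0.4, 0.2, -7.2]
grip_width: 11.0
time: 18.22
tool_pos: [489.6, -177.5, 46.4]
tcp_rot: [1.392, 1.571, 1.23]
contact_force: [-0.2, -0.2, -5.5]
grip_width: 11.1
```

```bash

python3 -m handwheel '[[[0.06,0,0,0],[0,0,0,0],[0,0,0,0]]]' 0
python3 -m handwheel '[[[0.06,0,0,0],[0,0,0,0],[0,0,0,0]]]' 0
```

```text
time: 18.47
tool_pos: [489.6, -177.6, 46.0]
tcp_rot: [-0.377, 1.57, -0.538]
contact_force: [-0.8, 0.3, -3.1]
grip_width: 11.1
time: 18.72
tool_pos: [489.7, -177.5, 46.0]
tcp_rot: [-0.349, 1.57, -0.51]
contact_force: [-3.4, 1.1, 6.0]
grip_width: 11.0
```

Landed. Ease off and release.

```bash

python3 -m handwheel '[[[-0.04,0,0,0],[0,0,0,0]]]' 0
python3 -m handwheel '[[[0,0,0,0],[0,0,0,0],[0,0,0,0],[0,0,0,0],[0,0,0,0]]]' 0.35
python3 -m handwheel '[[[-0.5,0,0,0],[-1.5,0,0,0],[-3,0,0,0],[-3,0,0,0],[-3,0,0,0],[-3,0,0,0],[0,0,0,0]]]' 0.4
python3 - <<'E'
from go import *
rel([490,-177,47],80.7)
for c in('top','side'):
    p,d=save(c,c+'12')
cv2.imwrite('pics/side12z.png',cv2.resize(p[90:,130:480],None,fx=1.8,fy=1.8,interpolation=2)[:,:,::-1])
E
```

```text
time: 18.88
tool_pos: [489.7, -177.5, 46.0]
tcp_rot: [-0.315, 1.57, -0.476]
contact_force: [-2.6, 0.6, 4.3]
grip_width: 11.2
time: 19.3
tool_pos: [489.8, -177.5, 45.5]
tcp_rot: [0.286, 1.57, 0.125]
contact_force: [-0.2, 0.9, -0.3]
grip_width: 31.7
time: 19.88
tool_pos: [492.3, -178.9, 192.0]
tcp_rot: [-0.327, 1.56, -0.488]
contact_force: [0.6, -0.9, 0.4]
grip_width: 36.3
t 19.88 pos [ 492.3 -178.9  192. ] jawdeg 80.78 xaxis [ 0.01  -0.005 -1.   ] j [-0.495  0.364  1.592  0.     1.174 -1.905] F [ 0.6 -0.9  0.4] M [ 0.013 -0.034  0.031] w 36.3
shift cm [14.491  0.198 -0.412]
turn tool-x (positive=cw above) 0.001
```

View pics/side12z.png

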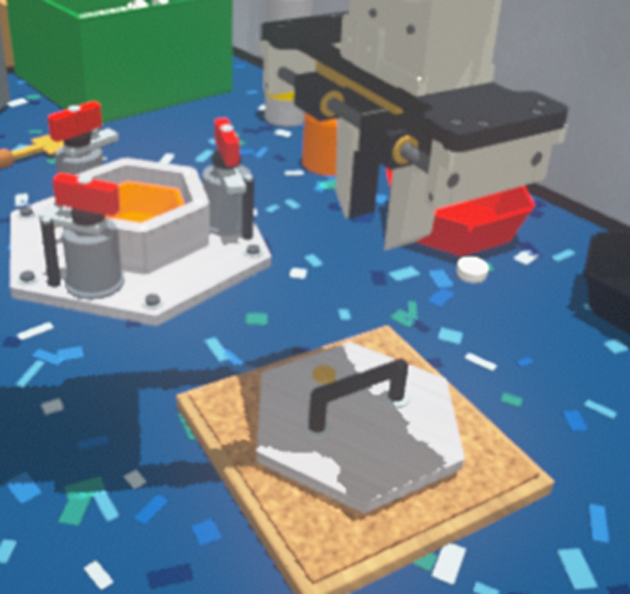

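Side view: lid lies flat, handle up, mid-rest (~(360,425) zoomed). I'll move the arm aside and check centring and clamp from the top.

```bash

python3 -m handwheel '[[[0,1.5,0,0],[0,3,0,0],[0,3.3,0,0],[0,3.3,0,0],[0,3.3,0,0],[0,3,0,0],[0,1.5,0,0],[0,0,0,0]]]' 0.4
python3 - <<'E'
from go import *
from meas import *
rel([490,-177,47],80.7)
for cam in('top','side'):
    p,d=save(cam,cam+'13')
    uv,P,c=cloud(cam,p,d)
    k=(abs(P[:,2]-36)<5)&(abs(P[:,0]-490)<100)&(abs(P[:,1]+177)<100)&(c.max(1)-c.min(1)<40)
    q=P[k]; print(cam,'lid top',k.sum(),np.percentile(q[:,2],[5,50,95]).round(1),'ext centre',cv2.minEnclosingCircle(q[:,:2].astype(np.float32)))
    h=(abs(P[:,2]-66)<10)&(abs(P[:,0]-490)<60)&(abs(P[:,1]+177)<60)
    print(' handle',h.sum(),rect(P[h]))
    r=(c[:,0]>c[:,2]+25)&(abs(P[:,2]-18)<8)&(abs(P[:,0]-490)<130)&(abs(P[:,1]+177)<130)
    print(' rest',rect(P[r]))
    for n,z in(('lid_handle',66),('lid_foot',18),('rest_top',18)):
        for x in bot.spot_point(cam,n)[:1]: print(' ',n,round(x['conf'],2),atz(cam,[x['point']],z).round(1))
p=cv2.imread('pics/top13.png')
E
python3 bar.py side0 side8 side13
```

```text
time: 20.65
tool_pos: [519.2, 12.2, 184.1]
tcp_rot: [2.861, 1.568, 2.703]
contact_force: [0.1, 0.8, -0.2]
grip_width: 36.5
t 20.65 pos [519.2  12.2 184.1] jawdeg 80.98 xaxis [-0.003  0.001 -1.   ] j [-1.250e-01  3.720e-01  1.604e+00  1.000e-03  1.169e+00 -1.539e+00] F [ 0.1  0.8 -0.2] M [ 0.066  0.031 -0.031] w 36.5
shift cm [ 13.695 -19.152   0.125]
turn tool-x (positive=cw above) 0.005
top lid top 4570 [33.5 35.5 37.6] ext centre ((490.6245422363281, -177.83750915527344), 80.11072540283203)
 handle 357 (array([ 490.3, -176.8]), array([12.8, 80.6]), 80.5)
 rest (array([ 487.6, -198.5]), array([158.5, 199.7]), 80.9)
  lid_handle 0.86 [[ 488.5 -181.1   66. ]]
  lid_foot 0.56 [[ 487.1 -177.3   18. ]]
side lid top 6618 [33.4 34.8 36.2] ext centre ((489.55926513671875, -177.5465850830078), 80.81065368652344)
 handle 612 (array([ 488.7, -178.6]), array([11.9, 79.2]), 79.9)
 rest (array([ 489.8, -179. ]), array([201.3, 201. ]), 80.9)
  lid_handle 0.78 [[ 484.9 -177.    66. ]]
  lid_foot 0.61 [[ 489.6 -179.7   18. ]]
side0 red 259 [588.5 125.7 103.8] ang 162.0
 dog-ish 93 -163.0 [568.1 123.7  77.4]
side8 red 88 [580.1 111.2 104.3] ang 79.5
 dog-ish 69 -105.3 [582.7  97.2  78. ]
side13 red 90 [580.2 110.9 104.3] ang 81.0
 dog-ish 74 -106.1 [582.2  97.1  78.2]
```

View pics/top13.png

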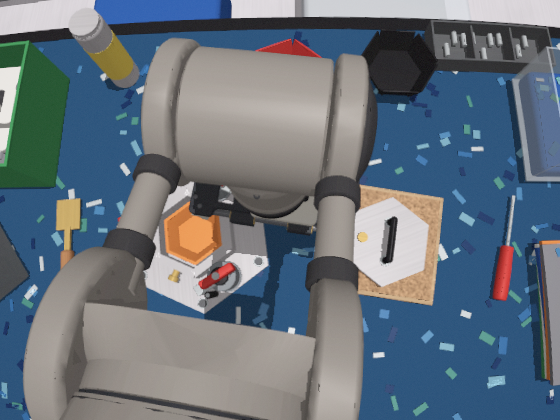

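```bash
python3 - <<'E'
from meas import *
p=cv2.imread('pics/top11.png')[:,:,::-1]; d=np.load('pics/top11.npy')
uv,P,c=cloud('top',p,d)
r=(c[:,0]>110)&(c[:,1]<70)&(P[:,2]>114)&(np.hypot(P[:,0]-593,P[:,1]-131)<45)
t=P[r]; X=t[:,:2]-t[:,:2].mean(0); w,V=np.linalg.eigh(X.T@X); print(len(t),t.mean(0),np.degrees(np.arctan2(V[1,1],V[0,1])),rect(t))
cv2.imwrite('pics/top11z.png',cv2.resize(p[145:225,165:265],None,fx=7,fy=7,interpolation=2)[:,:,::-1])
q=cv2.imread('pics/side13.png'); cv2.imwrite('pics/side13z.png',cv2.resize(q[150:230,210:310],None,fx=7,fy=7,interpolation=2))
E
```

```text
53 [587.14175969 125.66131103 117.41553186] 71.15352978703447 (array([593.1, 131.1]), array([57.1, 13.5]), 65.7)
```

View pics/top11z.png

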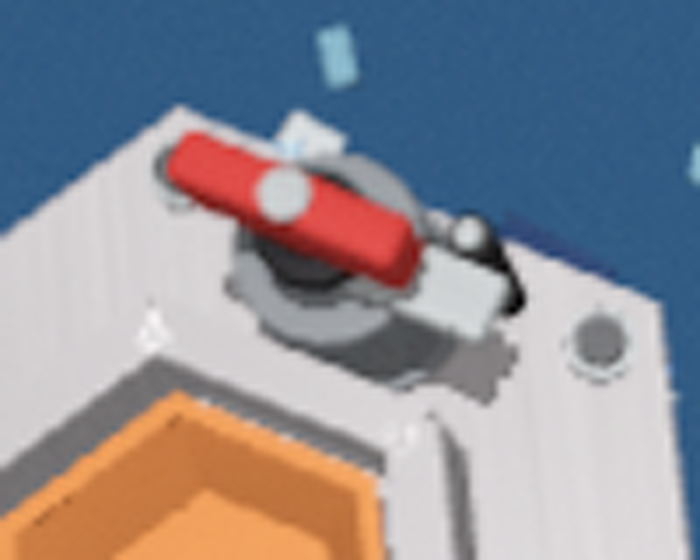

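View pics/side13z.png

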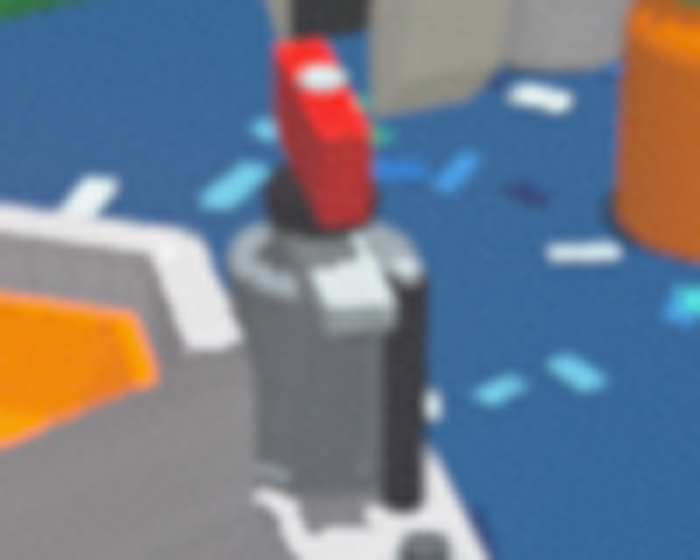

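The dog (top zoom ~(460,290)) lies against the pin (470,240); lid centred. Handing in.

```bash
python3 -c "
from plant import bot
print(bot.get_obs()['time'], bot.close_job())"
```

```text
the job is handed in; nothing more can be done
21.05 None
```

The clamp is open against its stop pin, the lid lies handle up in the middle of the cork rest, and the job was handed in at 21.05 s with the gripper clear.

**Clamp:** I gripped the red knob, twisted it loose anticlockwise and swung it round in small steps until the torque rose. Peak torque on the pin was about 0.2 N m, roughly 6–7 N and under the 10 N limit. I backed off slightly before releasing.
- The last pictures show the dog resting beside the pin. They cannot rule out a spring-back of about 0.02 rad at release.
- I never saw the full 0.7 N m breakaway torque in the readings. The pictures confirm the clamp turned, and the constant jaw width showed no sign of slip.

**Lid:** I lifted it straight off and lowered it until it touched, with a contact force of about 6 N.
- Both cameras' depth readings put it flat and centred within about 2 mm, and the mould is open.
- The trained point finder disagreed by up to about 5 mm on the handle and lid foot; I trusted the depth measurements.
- My last rest measurement from the top camera was blocked by the arm. I relied on the earlier one and on the side camera.

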